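Clamp two conical flasks on a bench shaker

TASK

Clamp the two conical flasks on the shaker platform, ready for shaking: lift the clamp bar by its blue handle straight up out of the two open brackets at the back, keeping it level so that both ends come clear together, carry it over the flasks, and with the bar itself slide both flasks back against the fixed rear rail; then lower it, handle up and both ends fully home, into the pair of comb notches right in front of the flasks so that they stand clamped between rail and bar, and let go. Do not touch the flasks with the gripper, tip them or lift them, and leave everything else on the bench where it stands.

Things in the scene. Friction and masses are not known exactly. Their poses are not given: they have to be found in the camera images.
- shaker: Bench shaker, fixed. White housing, aluminium platform 214 mm deep (x), 198 mm wide (y). Origin: on the bench, under the middle of the rear rail; x points from the front panel to the rear rail, y to its left, z up. The platform reaches from x = -197 to +17 mm; its deck, on which the flasks stand, is at z = 52 mm, with a thin lip 11 mm high along front and sides. S below means this frame.
- rail_mid (a point): Middle of the fixed rear rail's axis: S x = 0, y = 0, z = 76 mm. A steel rail 10 mm thick along y, joining the two rear posts. Fixed.
- park_left (a point): Where the bar's axis rests in the left rear bracket: S x = 0, y = +91, z = 112 mm. The bracket is a U slot, open at the top, 15 mm wide, in a 5 mm steel post; the tips of its flared mouth reach z = 132 mm, so the bar's axis must pass z = 138 mm to be clear. Fixed.
- park_right (a point): The same in the right rear bracket: S y = -91 mm. Fixed.
- clamp_left (a point): Where the bar's axis rests when home in the middle notch of the left comb: S x = -88, y = +91, z = 74 mm. The comb is a 5 mm steel plate with three notches 15 mm wide, open at the top, at S x = -112, -88, -64 mm; its pointed tops reach z = 87 mm. Flasks against the rail: it fits the middle notches with 2 to 3 mm free; the rear ones are blocked by the flasks, the front ones leave them loose. Fixed.
- clamp_right (a point): The same in the right comb: S y = -91 mm. Fixed.
- clamp_bar: Clamp bar, loose, about 0.3 kg: square steel bar 12 x 12 mm, 204 mm long along its y axis, a 21 mm black collar at each end (inner faces 98.5 mm from the middle: 5 mm of side play each way when centred on brackets or notches). Origin: the bar's middle, on its axis; a bow handle stands up from there (its z). It starts in the two rear brackets, its x axis as the shaker's.
- bar_grip (a point): Middle of the blue grip on the clamp bar's bow handle, 54 mm above the bar's axis: a flat-sided block 12 mm thick (bar x), 86 mm long (y), 16 mm high, on two legs 76 mm apart. Fingers close on it along the bar's x axis. Axes as the bar's.
- bar_left (a point): Point on the bar's axis 91 mm to the left (+y) of its middle: the part that lies in the left bracket or notch.
- bar_right (a point): The same to the right (-y).
- flask_left: Clear glass conical flask, about 0.2 kg, standing in the deck's left half: 81 mm across the base, narrowing to a 36 mm neck, 122 mm high (mouth 174 mm above the bench). At 16, 24 and 40 mm above the deck it is 76, 72 and 61 mm across. Origin: centre of its underside. Pushed by the bar just above the comb's tops it slides without tipping. Against the rear rail its origin is at S x = about -41 mm.
- flask_left_mid (a point): Centre of the left flask, half-way up (61 mm above its underside).
- flask_right: A like flask in the right half of the deck.
- flask_right_mid (a point): Centre of the right flask, half-way up (61 mm above its underside).
- reagent_bottle: Bystander: clear bottle with blue cap, 60 mm across, 125 mm high, behind the shaker. Origin: centre of its underside.
- small_beaker: Bystander: glass beaker, 55 mm across, 71 mm high, right of the shaker near the front. Origin: centre of its underside.
- timer: Bystander: white bench timer 52x66x21 mm, at the front left. Origin: centre of its underside.
- bulb: Bystander: black rubber pipette bulb, 53 mm across, 90 mm high, at the front left. Origin: centre of its underside.
- amber_bottle: Bystander: brown bottle with black cap, 66 mm across, 140 mm high, behind the shaker. Origin: centre of its underside.
- glass_rod: Bystander: glass rod 8 mm thick, 209 mm long, lying in front of the tube rack. Origin: its middle, on the bench.
- tube_rack: Obstacle, fixed: clear rack full of upright test tubes, right of the shaker, 90 mm deep (x), 380 mm wide (y) and with its tubes 175 mm high. Origin: its middle, on the bench.
- stand_corner (a point): Front right upper corner of the base (69 mm high) of the glass extraction stand left of the shaker: an obstacle, fixed. From this point the stand reaches 205 mm back (+x) and 530 mm to the left (+y); from 13 mm to the left on, thin posts, plates and glass funnels rise to 680 mm above the bench: keep the arm's wrist clear of them.
- analyser_corner (a point): Front left upper corner, 221 mm above the bench, of the analyser with the dark lid, right of and behind the shaker: an obstacle, fixed. From here it reaches 330 mm back (+x) and 480 mm to the right (-y). A red hood hangs over it, fixed: rim 365 mm across, 565 mm above the bench, its centre 170 mm back and 45 mm to the right of this point.
Things that resemble listed ones, but are neither listed nor needed, are in the scene too. Leave any turquoise look-alike of the flask_left alone.

How it is judged:
On the way:
1. the bar is lifted straight up, level, until both ends are clear of the rear brackets (z of bar_left in the frame of park_left above 0.026 m and z of bar_right in the frame of park_right above 0.026 m and horizontal distance between bar_left and park_left below 0.03 m and horizontal distance between bar_right and park_right below 0.03 m and angle between clamp_bar's own y axis and vertical between 1.45 and 1.69 rad), for 0.05 s.
At the end, for the whole second after the job is handed in: The bar rests home in the middle notches of both combs (each end at most 3 mm above its seat, within 9 mm of it sideways), handle up; both flasks stand upright on the deck between bar and rear rail, each still on its own side, origins 36 to 48 mm in front of the rear rail's axis; all at rest (z of bar_left in the frame of clamp_left between -0.004 and 0.003 m and z of bar_right in the frame of clamp_right between -0.004 and 0.003 m and horizontal distance between bar_left and clamp_left below 0.009 m and horizontal distance between bar_right and clamp_right below 0.009 m and x of flask_left in the frame of shaker between -0.048 and -0.036 m and x of flask_right in the frame of shaker between -0.048 and -0.036 m and y of flask_left in the frame of shaker above 0.02 m and y of flask_right in the frame of shaker below -0.02 m and z of each of flask_left, flask_right in the frame of shaker below 0.056 m and angle between each of flask_left, flask_right's own z axis and vertical below 0.06 rad and linear speed of each of clamp_bar, flask_left, flask_right below 0.01 m/s and angle between clamp_bar's own z axis and vertical below 0.2 rad); the robot touches nothing.
It fails at once if the bar is tipped more than about 8 degrees out of level, one end above the other (angle between clamp_bar's own y axis and vertical below 1.43 rad or angle between clamp_bar's own y axis and vertical above 1.711 rad).
It fails at once if a flask is tipped more than about 17 degrees (angle between any of flask_left, flask_right's own z axis and vertical above 0.3 rad).
It fails at once if a flask is lifted more than 15 mm off the deck (z of any of flask_left, flask_right in the frame of shaker above 0.067 m).
It fails at once if the gripper or the arm presses on a flask (over 1 N) (contact force between any of the fingers, the arm and flask_left above 1 N or contact force between any of the fingers, the arm and flask_right above 1 N).
It fails at once if a bystander is moved more than 25 mm or knocked over (distance of any of reagent_bottle, small_beaker, timer, bulb, amber_bottle, glass_rod from where it was at the start of the episode above 0.025 m or angle between any of reagent_bottle, small_beaker, bulb, amber_bottle's own z axis and vertical above 0.4 rad).
It also fails if it takes over 45 s, if anything falls off the work surface, if the arm or the gripper's body presses on something with over 40 N, if the wrist force passes 120 N, or if a joint passes its speed limit or range.

ROBOT

A 7-joint arm with a two-finger parallel gripper is mounted at the origin on a cart in front of the work surface, level with it; the furniture and walls round the work are solid. World frame = base frame: x ahead of the robot, y to its left, z up, the work surface at z = 0. Lengths are in m, angles in rad, forces in N, time in s.
With the tool pointing down it reaches from about 0.4 to 0.85 m from the base axis. Payload 4.5 kg.
Tool frame: the origin (TCP) lies midway between the tips of the shut fingers; the grasp point (between the pads) lies 19 mm behind it; z points along the fingers, y is the line along which they close (so a half turn about z gives the same grasp; the last joint's range is limited). The gripper opens to 88 mm and grips with 3 to 60 N. Pads are 18 mm wide; open, the fingers measure 123 mm over their backs; the gripper's body (75 mm by 187 mm) begins 45 mm behind the grasp point.
Start: joints at [1.286, 0.689, -0.195, 1.565, 0.157, 0.902, -0.215], TCP at [0.196, -0.594, 0.202] pointing down, gripper open.
Joint ranges: [-3.01, 3.01], [-0.46, 2.08], [-1.47, 1.51], [0.13, 2.56], [-1, 4.14], [0.04, 2.09], [-2.66, 2.66]. Speed limits (rad/s): [2.57, 2.57, 3.14, 3.14, 3.14, 3.14, 3.14].

INTERFACE

Orientations are given as a unit quaternion [x, y, z, w].
In Python, from plant import r gives the robot as it stands.
- The arm moves only by the tool carry_out, never from a script. Its argument "plan" is a list of rows, each an object with "rot": the turn, a rotation vector about the tool's x, y, z in rad, a list of three; "xyz": the shift along the tool's x, y, z in m, a list of three; "grip": the closure in counts, from 0 (fully open) to 255 (shut). In form: [{"rot": [wx, wy, wz], "xyz": [dx, dy, dz], "grip": grip}, ...]. A call has 1 to 8 rows; each row is the pose to reach, as a shift and turn from the pose commanded when the call began, along the tool's axes at that moment; what a row does not reach only later rows make up. A row lasts 1/12 s, in which the tool goes at most 41.7 mm and 7.16 degrees, less where a joint would pass 70% of its speed; a pose out of reach is approached as far as the arm can. A call with a gripper value outside its range is refused whole. The fingers move at their own pace and stop on an object; "squeeze" is the grip in N (left out, the last holds). Time passes only in rows, so rows that repeat a pose let the fingers close. It gives the time, the measured TCP pose, the force, the opening and the grip force at its end, in the units of the state.
- r.get_state(): the state, without advancing time (a new reading comes with each control period).
- r.snapshot(name): name is "side" or "top" or "wrist"; returns the picture (384x512x3 uint8, red, green, blue); there is no depth.
- r.camera_params(name): a dict with "fx", "fy", "cx", "cy" (pixels), "position" and "attitude" of the camera in the world; the wrist camera has in their place "hand_eye" (4x4, takes a point from camera to tool coordinates, whose origin is the TCP and whose axes are the flange's). Camera axes: x right, y down, z forward; pixel columns grow to the right and rows downward; lengths in m; the calibration is good to about 2 mm. A picture is of the moment at which its call begins: read the wrist's pose just before it. camera_params takes no time and is no camera call.
- r.finish_job(): hands the job in; it is judged then, once.
The state is a dict: "clock": time; "q": joint angles; "qd": joint speeds; "joint_torque": joint torques, N m; "tool_pos": TCP position; "eef_rot": TCP orientation; "contact_force": force on the tool from outside, world axes, zero at the start; "moment": the same for the moment, N m; "opening": opening from 0.0 (shut) to 1.0 (fully open); "finger_force": force on a finger pad.
Only numpy, scipy, OpenCV 4.12 (cv2) and the standard library are available. Lean on these libraries where they do the work, as an engineer would, in place of code of your own. Each camera call takes 0.05 s, during which the arm holds its last target. There are 200 camera calls.

## Working session

There is one attempt and no reset: what is moved stays moved. The work goes in short steps, Python scripts to look and compute and a tool call to move; the robot and the scene stay as the last step left them, time stands still between calls to the robot, and variables do not carry over. Pictures are saved under pics/ and viewed, at most 10 in all, crops included, and the job is handed in when it is done.

Besides the shell and the picture viewer there is one more tool, called after "Call:" as name(argument=value, ...) on one line, values as JSON. carry_out: Moves the arm, as the interface text tells. Its arguments: {"type":"object","properties":{"plan":{"type":"array"},"squeeze":{"type":"number"}},"required":["plan"]}

```bash
ls; mkdir -p pics; python3 - <<'E'
from plant import r
import cv2,numpy as np
s=r.get_state();print(s)
for n in("side","top","wrist"):
    print(n,r.camera_params(n))
    cv2.imwrite(f"pics/{n}0.png",r.snapshot(n)[:,:,::-1])
a=cv2.imread("pics/side0.png");b=cv2.imread("pics/top0.png")
E
```

```text
pics
{'clock': 0.0, 'q': array([ 1.28577485,  0.68996984, -0.19452949,  1.56633005,  0.15728732,
        0.90249567, -0.21510629]), 'qd': array([ 0.00037934, -0.0013214 , -0.00160793, -0.00023217,  0.00043856,
       -0.00015191,  0.0021366 ]), 'joint_torque': array([-6.32422780e-05, -5.27558649e+01, -1.26648981e+00, -1.53426254e+01,
       -5.25027013e-02,  6.46098619e-03,  1.55447347e-04]), 'tool_pos': array([ 0.19564831, -0.59285988,  0.20142303]), 'eef_rot': array([ 9.87314197e-01,  1.58776116e-01, -1.99108773e-04, -8.83771336e-04]), 'contact_force': array([ 0.58540895, -0.67636425, -0.24942436]), 'moment': array([ 0.00826293, -0.03200141, -0.02471042]), 'finger_force': 0.0, 'opening': 1.0014119775276784}
side {'fx': 497.2195300065248, 'fy': 497.2195300065248, 'cx': 262.4224521207467, 'cy': 196.0444185761132, 'position': array([ 0.47029025, -0.753598  ,  1.48353619]), 'attitude': array([ 0.95739027, -0.09265541,  0.02161644, -0.27267487])}
top {'fx': 348.03885492360826, 'fy': 348.03885492360826, 'cx': 253.9165274919719, 'cy': 193.55766453813703, 'position': array([0.41628079, 0.06784158, 1.21791185]), 'attitude': array([ 0.71418481, -0.6951086 ,  0.05676692, -0.05951137])}
wrist {'fx': 288.96884977755684, 'fy': 288.96884977755684, 'cx': 260.8368528762275, 'cy': 188.65227508095012, 'hand_eye': array([[ 1.94072348e-04, -9.52306325e-01, -3.05143616e-01,
         7.90543609e-02],
       [ 9.99999317e-01,  5.36551536e-04, -1.03849201e-03,
        -8.94127336e-04],
       [ 1.15268778e-03, -3.05143206e-01,  9.52305778e-01,
        -1.81734345e-01],
       [ 0.00000000e+00,  0.00000000e+00,  0.00000000e+00,
         1.00000000e+00]])}
```

View pics/top0.png

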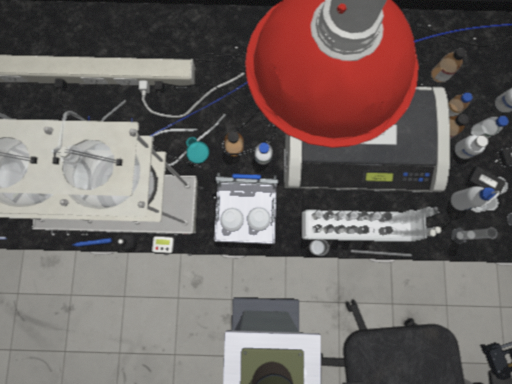

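View pics/side0.png

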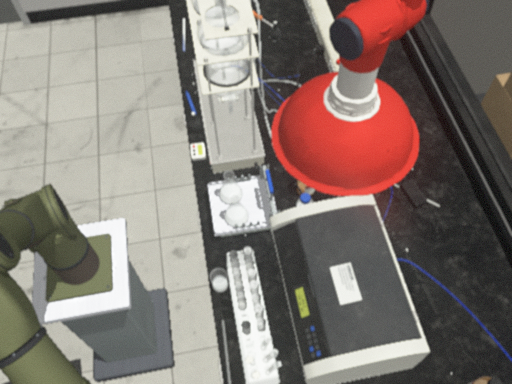

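```bash
cat > h.py <<'E'
from plant import r
import cv2,numpy as np
from scipy.spatial.transform import Rotation as R
def cam(n,s=None):
    p=r.camera_params(n)
    K=np.array([[p['fx'],0,p['cx']],[0,p['fy'],p['cy']],[0,0,1]])
    if n=='wrist':
        T=np.eye(4);T[:3,:3]=R.from_quat(s['eef_rot']).as_matrix();T[:3,3]=s['tool_pos']
        M=T@p['hand_eye'];return K,M[:3,:3],M[:3,3]
    return K,R.from_quat(p['attitude']).as_matrix(),np.array(p['position'])
def onplane(c,uv,z):
    K,A,t=c;d=A@np.linalg.solve(K,[uv[0],uv[1],1.]);return t+d*(z-t[2])/d[2]
def proj(c,P):
    K,A,t=c;q=K@(A.T@(np.asarray(P)-t));return q[:2]/q[2]
def tri(cs,uvs):
    M=np.zeros((3,3));b=np.zeros(3)
    for (K,A,t),uv in zip(cs,uvs):
        d=A@np.linalg.solve(K,[uv[0],uv[1],1.]);d/=np.linalg.norm(d);Q=np.eye(3)-np.outer(d,d);M+=Q;b+=Q@t
    return np.linalg.solve(M,b)
def blue(im,lo=(105,120,60),hi=(128,255,255)):
    return cv2.inRange(cv2.cvtColor(im,cv2.COLOR_BGR2HSV),lo,hi)
E
python3 - <<'E'
from h import *
cs=[cam('top'),cam('side')];cen=[]
for n,(x0,y0,x1,y1) in (('top',(225,165,270,188)),('side',(258,160,278,200))):
    im=cv2.imread(f'pics/{n}0.png');m=blue(im);k=np.zeros_like(m);k[y0:y1,x0:x1]=m[y0:y1,x0:x1]
    ys,xs=np.nonzero(k);p=np.c_[xs,ys].astype(float);c=p.mean(0);cen.append(c)
    (rc,wh,a)=cv2.minAreaRect(p.astype(np.float32));bp=cv2.boxPoints((rc,wh,a))
    i=n=='side';o=np.array([onplane(cs[i],q,.166) for q in bp])
    print(n,len(p),c,wh,a,onplane(cs[i],c,.168),'\n',o.round(3))
print(tri(cs,cen))
t=cv2.imread('pics/top0.png')[160:260,190:345];s=cv2.imread('pics/side0.png')[150:300,190:290]
a=cv2.resize(t,None,fx=5,fy=5,interpolation=2);cv2.imwrite('pics/c1.png',a)
E
```

```text
top 128 [246.1875   175.734375] (29.05950355529785, 5.082155704498291) 2.4895529747009277 [0.64569886 0.09966549 0.168     ] 
 [[0.638 0.144 0.166]
 [0.654 0.144 0.166]
 [0.653 0.054 0.166]
 [0.637 0.054 0.166]]
side 91 [269.50549451 180.87912088] (22.777700424194336, 4.013213634490967) 77.47119140625 [0.64522202 0.09907708 0.168     ] 
 [[0.64  0.144 0.166]
 [0.653 0.144 0.166]
 [0.651 0.058 0.166]
 [0.638 0.058 0.166]]
[0.64559353 0.09965095 0.16722858]
```

View pics/c1.png

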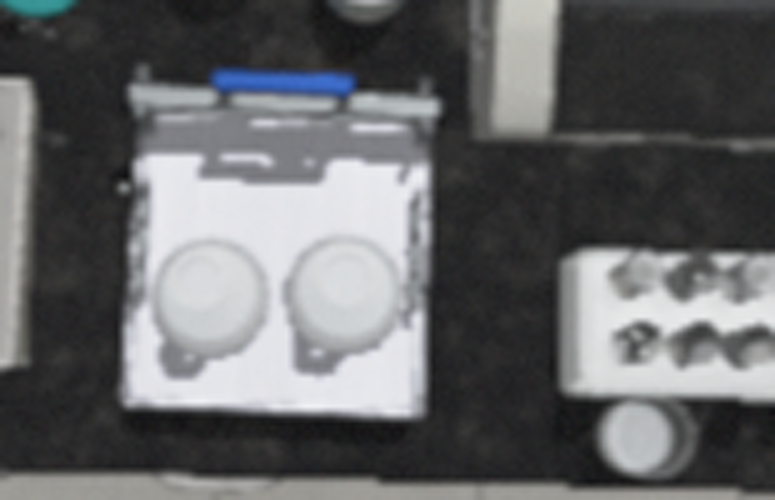

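```bash
cat >> h.py <<'E'
def rel(target,yaw_deg,s):
    # command delta in tool axes: tool down with tool x at yaw
    T=R.from_quat(s['eef_rot']);c,n=np.cos(np.radians(yaw_deg)),np.sin(np.radians(yaw_deg))
    G=R.from_matrix(np.array([[c,n,0],[n,-c,0],[0,0,-1]]))
    return T.inv().apply(np.asarray(target)-s['tool_pos']).round(4),(T.inv()*G).as_rotvec().round(4)
E
python3 - <<'E'
from h import *
c=cam('top');s=r.get_state()
o=lambda u,v,z:onplane(c,(190+u/5,160+v/5),z).round(3)
print('analyser',o(480,137,.221),'bar ends',o(132,93,.112),o(440,106,.112))
print('front deck corners',o(125,405,.063),o(428,413,.063),'flask tops',o(205,280,.174),o(346,275,.174))
print('rack left',o(560,320,.1),'stand',onplane(c,(197,230),.069))
for t in [(.42,-.2,.27),(.5,.02,.26),(.57,.1,.25)]: print(rel(t,89.,s))
E
```

```text
analyser [ 0.603 -0.019  0.221] bar ends [0.646 0.198 0.112] [ 0.643 -0.002  0.112]
front deck corners [0.446 0.199 0.063] [ 0.447 -0.001  0.063] flask tops [0.519 0.141 0.174] [0.525 0.057 0.174]
rack left [ 0.507 -0.082  0.1  ] stand [0.48053613 0.25881267 0.069     ]
(array([ 0.3362, -0.303 , -0.068 ]), array([-1.3000e-03, -7.0000e-04, -1.2345e+00]))
(array([ 0.4812, -0.4868, -0.0578]), array([-1.3000e-03, -7.0000e-04, -1.2345e+00]))
(array([ 0.5727, -0.5408, -0.0477]), array([-1.3000e-03, -7.0000e-04, -1.2345e+00]))
```

Call:
carry_out(plan=[{"xyz":[0,0,-0.04],"rot":[0,0,-0.1],"grip":0},{"xyz":[0.02,-0.02,-0.068],"rot":[0,0,-0.2],"grip":0},{"xyz":[0.048,-0.044,-0.068],"rot":[0,0,-0.3],"grip":0},{"xyz":[0.078,-0.07,-0.068],"rot":[0,0,-0.4],"grip":0},{"xyz":[0.108,-0.097,-0.068],"rot":[0,0,-0.5],"grip":0},{"xyz":[0.138,-0.124,-0.068],"rot":[0,0,-0.6],"grip":0},{"xyz":[0.168,-0.151,-0.068],"rot":[0,0,-0.7],"grip":0},{"xyz":[0.198,-0.178,-0.068],"rot":[0,0,-0.8],"grip":0}])

```text
clock: 0.82
tool_pos: [0.3285, -0.3606, 0.2702]
eef_rot: [0.846, 0.533, -0.0, 0.0]
contact_force: [0.5, -1.1, -0.4]
opening: 0.998
finger_force: 0.0
```

```bash
python3 - <<'E'
from h import *
s=r.get_state();print(s['clock'],s['tool_pos'],s['q'],s['contact_force'])
for t in [(.42,-.2,.27),(.5,.02,.26),(.57,.1,.25)]: print(rel(t,89.,s))
E
```

```text
0.8167 [ 0.32847897 -0.36062451  0.27023878] [ 1.04771451  0.444636   -0.46409522  1.86638331  0.25108846  0.88814174
  0.01548991] [ 0.46569445 -1.07062014 -0.37799635]
(array([0.1844, 0.013 , 0.0002]), array([-1.000e-04,  2.000e-04, -4.299e-01]))
(array([ 0.4174, -0.01  ,  0.0101]), array([-1.000e-04,  2.000e-04, -4.299e-01]))
(array([0.5198, 0.0185, 0.0201]), array([-1.000e-04,  2.000e-04, -4.299e-01]))
```

Call:
carry_out(plan=[{"xyz":[0.041,0.002,0],"rot":[0,0,-0.1],"grip":0},{"xyz":[0.082,0.004,0],"rot":[0,0,-0.2],"grip":0},{"xyz":[0.123,0.004,0],"rot":[0,0,-0.3],"grip":0},{"xyz":[0.164,0.004,0],"rot":[0,0,-0.4],"grip":0},{"xyz":[0.205,0.003,0],"rot":[0,0,-0.43],"grip":0},{"xyz":[0.246,0.002,0],"rot":[0,0,-0.43],"grip":0},{"xyz":[0.287,0,0],"rot":[0,0,-0.43],"grip":0},{"xyz":[0.328,0,0],"rot":[0,0,-0.43],"grip":0}])

```text
clock: 1.48
tool_pos: [0.4713, -0.0656, 0.2701]
eef_rot: [0.715, 0.699, -0.0, -0.0]
contact_force: [0.6, -0.7, -0.4]
opening: 0.999
finger_force: 0.0
```

```bash
python3 - <<'E'
from h import *
s=r.get_state();print(s['clock'],s['tool_pos'],s['q'],s['contact_force'])
for t in [(.5,.02,.26),(.57,.1,.25)]: print(rel(t,89.,s))
E
```

```text
1.4833 [ 0.47134934 -0.06556562  0.27012242] [ 0.44593332  0.44873661 -0.60334468  1.89304497  0.32073121  0.89743669
 -0.33625589] [ 0.59759953 -0.70608264 -0.35019457]
(array([0.0862, 0.0268, 0.0101]), array([-0.0006,  0.0004, -0.0047]))
(array([0.1677, 0.095 , 0.02  ]), array([-0.0006,  0.0004, -0.0047]))
```

Call:
carry_out(plan=[{"xyz":[0.04,0.01,0.005],"rot":[0,0,0],"grip":0},{"xyz":[0.08,0.025,0.01],"rot":[0,0,0],"grip":0},{"xyz":[0.115,0.045,0.015],"rot":[0,0,0],"grip":0},{"xyz":[0.145,0.07,0.02],"rot":[0,0,0],"grip":0},{"xyz":[0.167,0.095,0.02],"rot":[0,0,0],"grip":0},{"xyz":[0.167,0.095,0.02],"rot":[0,0,0],"grip":0},{"xyz":[0.167,0.095,0.02],"rot":[0,0,0],"grip":0},{"xyz":[0.167,0.095,0.02],"rot":[0,0,0],"grip":0}])

```text
clock: 2.15
tool_pos: [0.5693, 0.0966, 0.2497]
eef_rot: [0.715, 0.699, -0.001, -0.0]
contact_force: [-0.1, -0.1, -0.2]
opening: 1.001
finger_force: 0.0
```

```bash
python3 - <<'E'
from h import *
s=r.get_state();print(s['clock'],s['tool_pos'],s['eef_rot'],s['contact_force'])
im=r.snapshot('wrist')[:,:,::-1];cv2.imwrite('pics/w1.png',im)
E
```

```text
2.15 [0.56929489 0.0965658  0.24967069] [ 7.14974696e-01  6.99149611e-01 -9.99364684e-04 -7.99204445e-05] [-0.0596978  -0.14191725 -0.16335788]
```

View pics/w1.png

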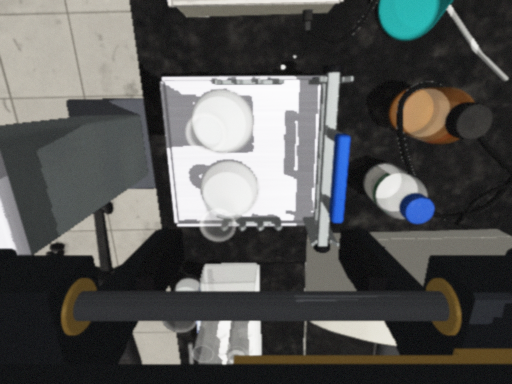

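```bash
python3 - <<'E'
from h import *
s=r.get_state();c=cam('wrist',dict(tool_pos=np.array([.5693,.0966,.2497]),eef_rot=np.array([.71497,.69915,-.001,0])))
im=cv2.imread('pics/w1.png');m=blue(im);k=np.zeros_like(m);k[120:235,320:360]=m[120:235,320:360]
ys,xs=np.nonzero(k);p=np.c_[xs,ys].astype(np.float32);rc=cv2.minAreaRect(p);print(rc,len(p))
for q in cv2.boxPoints(rc): print(onplane(c,q,.174).round(4))
# fitted axis
l=cv2.fitLine(p,cv2.DIST_L2,0,.01,.01).ravel();ctr=p.mean(0)
a,b=[onplane(c,(ctr+t*l[:2]),.170) for t in(-30,30)];d=b-a;d*=np.sign(d[1]);print('centre',onplane(c,ctr,.170),'yaw of bar y',np.degrees(np.arctan2(-d[0],d[1])))
f=lambda u,v,z:onplane(c,(u,v),z).round(4)
print('front lip',f(163,78,.063),f(176,227,.063),'back posts?',f(322,77,.063),'bar end',f(334,73,.112),f(322,248,.112))
print('flask base',f(222,122,.052),f(230,188,.052))
cv2.imwrite('pics/w1c.png',cv2.resize(im[60:260,150:370],None,fx=3,fy=3,interpolation=2))
E
```

```text
((339.7030334472656, 178.094970703125), (16.16024398803711, 90.58655548095703), 4.513988018035889) 1379
[0.6331 0.0583 0.174 ]
[0.6352 0.145  0.174 ]
[0.6494 0.1436 0.174 ]
[0.6489 0.0566 0.174 ]
centre [0.64290326 0.10211239 0.17      ] yaw of bar y -0.677788700123878
front lip [0.4541 0.1998 0.063 ] [0.4477 0.005  0.063 ] back posts? [0.6435 0.1967 0.063 ] bar end [0.646  0.1977 0.112 ] [ 0.6423 -0.0046  0.112 ]
flask base [0.5197 0.1461 0.052 ] [0.5251 0.057  0.052 ]
```

View pics/w1c.png

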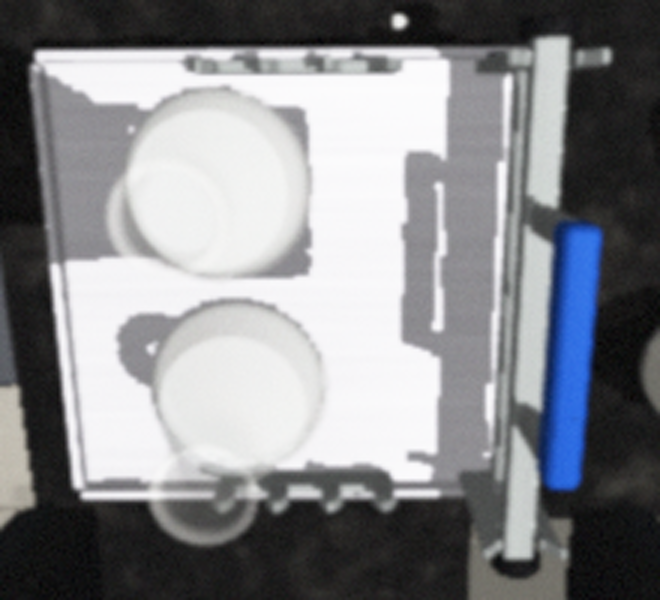

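Call:
carry_out(plan=[{"xyz":[0.003,0.038,0],"rot":[0,0,0],"grip":0},{"xyz":[0.0055,0.075,0],"rot":[0,0,0],"grip":0},{"xyz":[0.0055,0.075,0],"rot":[0,0,0],"grip":0},{"xyz":[0.0055,0.075,0.03],"rot":[0,0,0],"grip":0},{"xyz":[0.0055,0.075,0.06],"rot":[0,0,0],"grip":0},{"xyz":[0.0055,0.075,0.08],"rot":[0,0,0],"grip":0},{"xyz":[0.0055,0.075,0.093],"rot":[0,0,0],"grip":0},{"xyz":[0.0055,0.075,0.093],"rot":[0,0,0],"grip":0}])

```text
clock: 2.87
tool_pos: [0.6423, 0.0985, 0.1542]
eef_rot: [0.715, 0.699, -0.003, -0.001]
contact_force: [0.5, -0.4, 0.9]
opening: 1.008
finger_force: 0.0
```

```bash
python3 - <<'E'
from h import *
s=r.get_state();print(s['clock'],s['tool_pos'],s['eef_rot'],s['contact_force'],s['q'])
im=r.snapshot('wrist')[:,:,::-1];cv2.imwrite('pics/w2.png',im)
E
```

```text
2.8667 [0.64229919 0.09847328 0.15422136] [ 0.71536892  0.69873838 -0.00325487 -0.00118096] [ 0.48425121 -0.39365252  0.86298173] [ 0.03618856  0.81630267 -0.50131202  1.51415825  0.45110774  0.93514797
 -0.62902226]
```

View pics/w2.png

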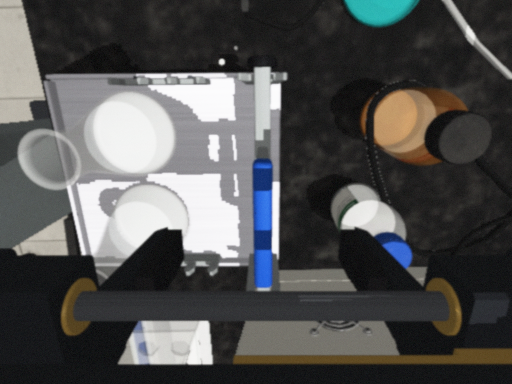

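Call:
carry_out(plan=[{"xyz":[0,0,0],"rot":[0,0,0],"grip":255},{"xyz":[0,0,0],"rot":[0,0,0],"grip":255},{"xyz":[0,0,0],"rot":[0,0,0],"grip":255},{"xyz":[0,0,0],"rot":[0,0,0],"grip":255},{"xyz":[0,0,0],"rot":[0,0,0],"grip":255},{"xyz":[0,0,0],"rot":[0,0,0],"grip":255},{"xyz":[0,0,0],"rot":[0,0,0],"grip":255},{"xyz":[0,0,0],"rot":[0,0,0],"grip":255}], squeeze=45)

```text
clock: 3.58
tool_pos: [0.6452, 0.1014, 0.1573]
eef_rot: [0.715, 0.699, -0.0, 0.0]
contact_force: [-0.2, 0.2, -0.0]
opening: 0.42
finger_force: 0.0
```

Call:
carry_out(plan=[{"xyz":[0,0,0],"rot":[0,0,0],"grip":255},{"xyz":[0,0,0],"rot":[0,0,0],"grip":255},{"xyz":[0,0,0],"rot":[0,0,0],"grip":255},{"xyz":[0,0,0],"rot":[0,0,0],"grip":255},{"xyz":[0,0,0],"rot":[0,0,0],"grip":255},{"xyz":[0,0,0],"rot":[0,0,0],"grip":255},{"xyz":[0,0,0],"rot":[0,0,0],"grip":255},{"xyz":[0,0,0],"rot":[0,0,0],"grip":255}])

```text
clock: 4.25
tool_pos: [0.6452, 0.1014, 0.1572]
eef_rot: [0.715, 0.699, 0.0, 0.0]
contact_force: [0.5, 0.1, -0.7]
opening: 0.003
finger_force: 0.0
```

```bash
python3 - <<'E'
from h import *
s=r.get_state();print(s)
E
```

```text
{'clock': 4.25, 'q': array([ 0.0342035 ,  0.81410731, -0.50346636,  1.50862361,  0.4508761 ,
        0.9359506 , -0.62881804]), 'qd': array([-0.00198477,  0.00050146, -0.00125352, -0.00071408,  0.00183783,
       -0.00036271,  0.00164606]), 'joint_torque': array([-1.18550484e-03, -5.61784422e+01, -5.75724989e+00, -1.43902069e+01,
       -4.74904140e-02, -3.16840375e-02,  6.33930540e-05]), 'tool_pos': array([0.64517284, 0.10137881, 0.1572212 ]), 'eef_rot': array([7.14817856e-01, 6.99310682e-01, 2.44828616e-05, 3.95301534e-05]), 'contact_force': array([ 0.46468256,  0.14020123, -0.70010109]), 'moment': array([-0.05588227, -0.06888525,  0.02229707]), 'finger_force': 0.0, 'opening': 0.0025369656968866686}
```

```bash
python3 - <<'E'
from h import *
im=r.snapshot('wrist')[:,:,::-1];cv2.imwrite('pics/w3.png',im)
cs=[cam('top'),cam('side')];cen=[]
for n in('top','side'):
    i2=r.snapshot(n)[:,:,::-1];cv2.imwrite(f'pics/{n}3.png',i2)
E
```

```text
(no output)
```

View pics/w3.png

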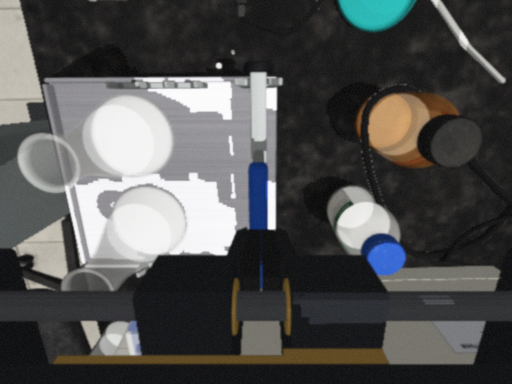

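```bash
python3 - <<'E'
from h import *
w=cv2.imread('pics/w3.png')[150:330,190:335];s=cv2.imread('pics/side3.png')[140:260,190:330];t=cv2.imread('pics/top3.png')[160:260,195:295]
A=cv2.resize(w,(480,596),interpolation=0)
B=cv2.resize(s,(315,270),interpolation=2);C=cv2.resize(t,(315,315),interpolation=2)
out=np.zeros((596,800,3),np.uint8);out[:,:480]=A;out[:270,482:797]=B;out[275:590,482:797]=C
cv2.imwrite('pics/c3.png',out)
m1=blue(cv2.imread('pics/w1.png'));m2=blue(cv2.imread('pics/w2.png'))
q=[.71482,.69931,0,0]
P=[dict(tool_pos=[.5693,.0966,.2497],eef_rot=[.71497,.69915,-.001,0]),dict(tool_pos=[.6423,.09847,.15422],eef_rot=[.71537,.69874,-.00325,-.00118])]
cs=[cam('wrist',{k:np.array(v) for k,v in p.items()}) for p in P]
e=[]
for m,b in((m1,(120,235,320,360)),(m2,(140,320,245,285))):
    ys,xs=np.nonzero(m[b[0]:b[1],b[2]:b[3]]);ys+=b[0];xs+=b[2];t=ys<ys.min()+3;u=ys>ys.max()-3
    e.append(((xs[t].mean(),ys.min()),(xs[u].mean(),ys.max())));print(e[-1])
print('top end',tri(cs,[e[0][0],e[1][0]]),'low end',tri(cs,[e[0][1],e[1][1]]))
E
```

```text
((np.float64(341.9), np.int64(133)), (np.float64(337.0), np.int64(223)))
((np.float64(262.3255813953488), np.int64(159)), (np.float64(262.71794871794873), np.int64(287)))
top end [0.64367471 0.14286022 0.16478632] low end [0.64226188 0.05685972 0.17189091]
```

View pics/c3.png

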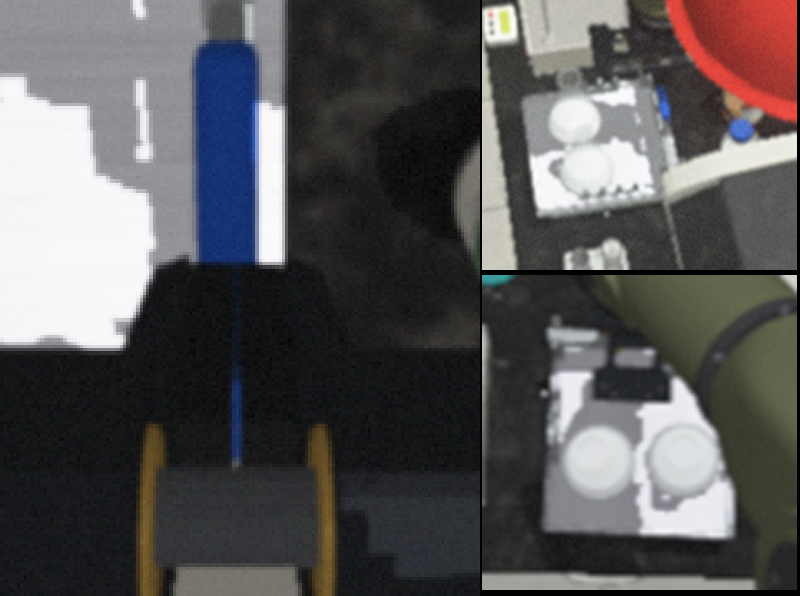

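The grip (z ≈ 0.166) lies below the shut tips. From the pictures, the real fingertips sit about 39 mm behind the reported TCP: 88 mm open spans 162 px, so they are at 0.157 m depth. I'll open and go down by that much.

Call:
carry_out(plan=[{"xyz":[0,0,0],"rot":[0,0,0],"grip":60},{"xyz":[0,0,0],"rot":[0,0,0],"grip":60},{"xyz":[0,0,0],"rot":[0,0,0],"grip":60},{"xyz":[0,0,0],"rot":[0,0,0],"grip":60},{"xyz":[0,0,0],"rot":[0,0,0],"grip":60},{"xyz":[0,0,0],"rot":[0,0,0],"grip":60},{"xyz":[0,0,0],"rot":[0,0,0],"grip":60},{"xyz":[0,0,0],"rot":[0,0,0],"grip":60}])

```text
clock: 5.07
tool_pos: [0.6452, 0.1013, 0.1572]
eef_rot: [0.715, 0.699, 0.0, 0.0]
contact_force: [0.7, 0.8, -0.4]
opening: 0.585
finger_force: 0.0
```

Call:
carry_out(plan=[{"xyz":[0,0,0.006],"rot":[0,0,0],"grip":60},{"xyz":[0,0,0.012],"rot":[0,0,0],"grip":60},{"xyz":[0,0,0.018],"rot":[0,0,0],"grip":60},{"xyz":[0,0,0.024],"rot":[0,0,0],"grip":60},{"xyz":[0,0,0.03],"rot":[0,0,0],"grip":60},{"xyz":[0,0,0.035],"rot":[0,0,0],"grip":60},{"xyz":[0,0,0.039],"rot":[0,0,0],"grip":60},{"xyz":[0,0,0.039],"rot":[0,0,0],"grip":60}])

```text
clock: 5.73
tool_pos: [0.6445, 0.1011, 0.1171]
eef_rot: [0.715, 0.699, -0.001, -0.0]
contact_force: [0.8, 0.2, 0.3]
opening: 0.767
finger_force: 0.0
```

Call:
carry_out(plan=[{"xyz":[0,0,0],"rot":[0,0,0],"grip":255},{"xyz":[0,0,0],"rot":[0,0,0],"grip":255},{"xyz":[0,0,0],"rot":[0,0,0],"grip":255},{"xyz":[0,0,0],"rot":[0,0,0],"grip":255},{"xyz":[0,0,0],"rot":[0,0,0],"grip":255},{"xyz":[0,0,0],"rot":[0,0,0],"grip":255},{"xyz":[0,0,0],"rot":[0,0,0],"grip":255},{"xyz":[0,0,0],"rot":[0,0,0],"grip":255}])

```text
clock: 6.4
tool_pos: [0.6452, 0.1014, 0.1183]
eef_rot: [0.715, 0.699, 0.0, 0.0]
contact_force: [1.2, 0.2, 0.2]
opening: 0.184
finger_force: 0.0
```

Call:
carry_out(plan=[{"xyz":[0,0,0],"rot":[0,0,0],"grip":255},{"xyz":[0,0,0],"rot":[0,0,0],"grip":255},{"xyz":[0,0,0],"rot":[0,0,0],"grip":255},{"xyz":[0,0,0],"rot":[0,0,0],"grip":255},{"xyz":[0,0,0],"rot":[0,0,0],"grip":255},{"xyz":[0,0,0],"rot":[0,0,0],"grip":255}])

```text
clock: 6.9
tool_pos: [0.645, 0.1013, 0.1182]
eef_rot: [0.715, 0.699, -0.0, -0.0]
contact_force: [-0.7, -0.5, 1.0]
opening: 0.129
finger_force: 44.8
```

Call:
carry_out(plan=[{"xyz":[0,0,-0.004],"rot":[0,0,0],"grip":255},{"xyz":[0,0,-0.008],"rot":[0,0,0],"grip":255},{"xyz":[0,0,-0.014],"rot":[0,0,0],"grip":255},{"xyz":[0,0,-0.02],"rot":[0,0,0],"grip":255},{"xyz":[0,0,-0.026],"rot":[0,0,0],"grip":255},{"xyz":[0,0,-0.032],"rot":[0,0,0],"grip":255},{"xyz":[0,0,-0.036],"rot":[0,0,0],"grip":255},{"xyz":[0,0,-0.036],"rot":[0,0,0],"grip":255}])

```text
clock: 7.57
tool_pos: [0.6459, 0.1016, 0.1556]
eef_rot: [0.715, 0.699, 0.001, 0.001]
contact_force: [0.6, 1.1, -2.7]
opening: 0.13
finger_force: 44.8
```

Call:
carry_out(plan=[{"xyz":[0,0,-0.01],"rot":[0,0,0],"grip":255},{"xyz":[0,0,-0.02],"rot":[0,0,0],"grip":255},{"xyz":[0,0,-0.03],"rot":[0,0,0],"grip":255},{"xyz":[0,0,-0.04],"rot":[0,0,0],"grip":255},{"xyz":[0,0,-0.05],"rot":[0,0,0],"grip":255},{"xyz":[0,0,-0.05],"rot":[0,0,0],"grip":255},{"xyz":[0,0,-0.05],"rot":[0,0,0],"grip":255}])

```text
clock: 8.15
tool_pos: [0.6456, 0.1015, 0.2052]
eef_rot: [0.715, 0.699, 0.001, 0.0]
contact_force: [-0.5, -0.8, -3.1]
opening: 0.128
finger_force: 44.8
```

```bash
python3 - <<'E'
from h import *
s=r.get_state();print(s)
im=r.snapshot('wrist')[:,:,::-1];cv2.imwrite('pics/w4.png',im)
E
```

```text
{'clock': 8.15, 'q': array([ 0.04373926,  0.76270527, -0.52539463,  1.45965733,  0.41658262,
        1.02954857, -0.59872789]), 'qd': array([-0.00131509,  0.02094947,  0.00988376,  0.02456794,  0.00219714,
       -0.00154513, -0.00255117]), 'joint_torque': array([-3.58444297e-03, -5.79671001e+01, -6.16259739e+00, -1.67723000e+01,
       -5.64641110e-02, -2.38667359e-02,  1.29577317e-02]), 'tool_pos': array([0.64562749, 0.10151711, 0.20517525]), 'eef_rot': array([7.14865752e-01, 6.99261176e-01, 7.22099868e-04, 4.91795579e-04]), 'contact_force': array([-0.50597811, -0.82647164, -3.08784483]), 'moment': array([ 0.00016738, -0.04192707,  0.01236458]), 'finger_force': 44.8044358799234, 'opening': 0.12789800139902893}
```

View pics/w4.png

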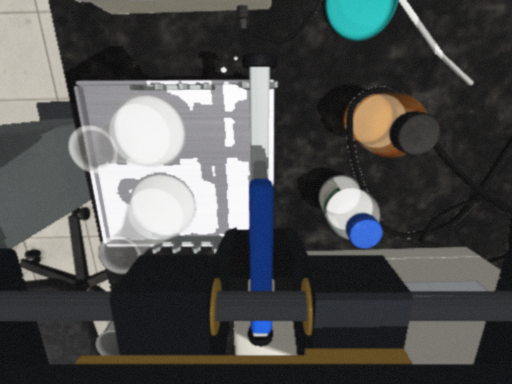

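Call:
carry_out(plan=[{"xyz":[0,-0.01,0],"rot":[0,0,0],"grip":255},{"xyz":[0,-0.025,0],"rot":[0,0,0],"grip":255},{"xyz":[0,-0.045,0],"rot":[0,0,0],"grip":255},{"xyz":[0,-0.065,0],"rot":[0,0,0],"grip":255},{"xyz":[0,-0.085,0],"rot":[0,0,0],"grip":255},{"xyz":[0,-0.105,0],"rot":[0,0,0],"grip":255},{"xyz":[0,-0.125,0],"rot":[0,0,0],"grip":255},{"xyz":[0,-0.145,0],"rot":[0,0,0],"grip":255}])

```text
clock: 8.87
tool_pos: [0.4988, 0.1043, 0.2037]
eef_rot: [0.715, 0.699, -0.001, -0.0]
contact_force: [-0.2, 0.7, -1.8]
opening: 0.13
finger_force: 44.8
```

Call:
carry_out(plan=[{"xyz":[0,-0.015,0],"rot":[0,0,0],"grip":255},{"xyz":[0,-0.025,0],"rot":[0,0,0],"grip":255},{"xyz":[0,-0.029,0],"rot":[0,0,0],"grip":255},{"xyz":[0,-0.029,0],"rot":[0,0,0],"grip":255},{"xyz":[0,-0.029,0],"rot":[0,0,0],"grip":255},{"xyz":[0,-0.029,0],"rot":[0,0,0],"grip":255}])

```text
clock: 9.37
tool_pos: [0.4722, 0.1052, 0.2041]
eef_rot: [0.715, 0.699, 0.0, 0.0]
contact_force: [0.0, 0.3, -3.0]
opening: 0.132
finger_force: 44.8
```

```bash
python3 - <<'E'
from h import *
s=r.get_state();print({k:s[k] for k in('clock','q','tool_pos','eef_rot','contact_force','moment')})
im=r.snapshot('wrist')[:,:,::-1];cv2.imwrite('pics/w5.png',im);np.save('s5.npy',np.r_[s['tool_pos'],s['eef_rot']])
for n in('top','side'): cv2.imwrite(f'pics/{n}5.png',r.snapshot(n)[:,:,::-1])
cv2.imwrite('pics/w5s.png',np.hstack([cv2.resize(im[40:320,:330],(600,510),interpolation=2)]))
E
```

```text
{'clock': 9.3667, 'q': array([ 0.03886746,  0.54492105, -0.54691199,  1.96759031,  0.41198453,
        0.73864628, -0.7761015 ]), 'tool_pos': array([0.47219717, 0.10522408, 0.20414374]), 'eef_rot': array([7.15065527e-01, 6.99057298e-01, 4.02995322e-04, 1.58230877e-04]), 'contact_force': array([ 0.04394404,  0.27961747, -2.9947865 ]), 'moment': array([ 0.0219838 , -0.11076873, -0.01648945])}
```

View pics/w5.png

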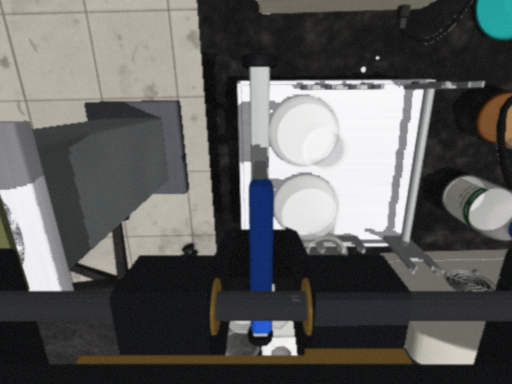

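```bash
python3 - <<'E'
from h import *
v=np.load('s5.npy');c=cam('wrist',dict(tool_pos=v[:3],eef_rot=v[3:]))
f=lambda u,w,z:onplane(c,(u,w),z).round(4)
print('rail',f(430,95,.076),f(409,230,.076),'rail yaw check')
print('flask base centres',f(304,131,.052),f(306,205,.052),'front edges',f(269,131,.052),f(271,205,.052))
print('front lip',f(239,85,.063),f(243,225,.063))
S=np.array([.645,.1,0]);
for yaw in(-1,-1.3): print(yaw,[proj(c,S+R.from_euler('z',yaw,degrees=True).apply(p)).round(1) for p in [(0,.08,.076),(0,-.06,.076),(-.088,.091,.087),(-.088,-.091,.087),(-.197,.09,.063),(-.197,-.08,.063)]])
g=cv2.cvtColor(cv2.imread('pics/w5.png'),6)
for row in(70,105,131,160,205): print(row,g[row,232:280:2])
for row in(100,150,200): print(row,'rail',g[row,395:440:2])
print('comb L rows',g[80:94,300:420:6])
E
```

```text
rail [0.6462 0.1828 0.076 ] [0.645  0.0312 0.076 ] rail yaw check
flask base centres [0.5219 0.1466 0.052 ] [0.5265 0.0562 0.052 ] front edges [0.482  0.1475 0.052 ] [0.4832 0.0572 0.052 ]
front lip [0.4508 0.1972 0.063 ] [0.4484 0.0361 0.063 ]
-1 [array([429.8,  97.8]), array([409.1, 223.2]), array([347.8,  86.5]), array([334.3, 251.8]), array([238. ,  88.8]), array([242. , 234.4])]
-1.3 [array([430.2,  97.8]), array([408.9, 223.2]), array([348.3,  86. ]), array([333.9, 251.5]), array([238.4,  87.8]), array([241.6, 233.6])]
70 [ 42  37  35  37  35  39  35  34  48 138 190 197 196 197 200 201 201 201
 173  63  30  30  32  28]
105 [  9  13  29 132 133 127 140 141 136 141 190 194 194 198 200 200 200 200
 178 138 141 140 139 138]
131 [ 17  13  17  76 135 124 138 143 141 141 185 195 195 194 197 204 201 200
 184 185 195 198 197 224]
160 [ 18  20  13  46 125 122 134 134 138 112  96  95  93  88  86  86  94  93
 131 240 245 244 244 243]
205 [ 10  12  14  16 107 238 230 242 187  46  44  45  47  42  46  45  45  47
  45  42  50 152 191 193]
100 rail [248 248 248 248 210 136 137 134 169 245 247 2
[... 759 characters left out ...]
 183 149
   73  64]
 [ 98 104 159 187  84  85 168 185  86  94 173 184  67  92 217 248 237 203
   66  62]
 [ 95 103 170 199 104  89 174 196 106  97 180 195  68  92 220 248 247 231
   66  66]
 [119 101 172 197 141  89 171 195 113 105 175 188  85 121 227 247 247 236
   72  75]
 [163 133 170 195 174 150 179 191 156 172 191 195 165 192 242 248 247 242
  101 117]
 [226 215 222 237 236 234 237 238 235 237 238 238 236 239 247 247 246 245
  127 181]
 [244 243 244 246 247 248 247 247 247 248 248 247 247 247 248 248 247 246
  131 233]
 [247 245 246 248 247 247 248 248 248 248 248 247 247 247 247 248 248 247
  135 243]
 [240 236 246 247 247 248 248 248 248 248 248 248 248 248 248 247 248 247
  137 246]]
```

Call:
carry_out(plan=[{"xyz":[0,0,0.015],"rot":[0,0,0],"grip":255},{"xyz":[0,0,0.035],"rot":[0,0,0],"grip":255},{"xyz":[0,0,0.055],"rot":[0,0,0],"grip":255},{"xyz":[0,0,0.075],"rot":[0,0,0],"grip":255},{"xyz":[0,0,0.09],"rot":[0,0,0],"grip":255},{"xyz":[0,0,0.101],"rot":[0,0,0],"grip":255},{"xyz":[0,0,0.101],"rot":[0,0,0],"grip":255},{"xyz":[0,0,0.101],"rot":[0,0,0],"grip":255}])

```text
clock: 10.18
tool_pos: [0.4713, 0.1053, 0.1029]
eef_rot: [0.715, 0.699, -0.0, -0.0]
contact_force: [0.1, 0.0, -2.9]
opening: 0.128
finger_force: 44.8
```

Call:
carry_out(plan=[{"xyz":[0,0.003,0],"rot":[0,0,0],"grip":255},{"xyz":[0,0.007,0],"rot":[0,0,0],"grip":255},{"xyz":[0,0.011,0],"rot":[0,0,0],"grip":255},{"xyz":[0,0.015,0],"rot":[0,0,0],"grip":255},{"xyz":[0,0.019,0],"rot":[0,0,0],"grip":255},{"xyz":[0,0.023,0],"rot":[0,0,0],"grip":255},{"xyz":[0,0.027,0],"rot":[0,0,0],"grip":255},{"xyz":[0,0.031,0],"rot":[0,0,0],"grip":255}])

```text
clock: 10.85
tool_pos: [0.5006, 0.1043, 0.1032]
eef_rot: [0.715, 0.699, -0.001, -0.001]
contact_force: [-4.2, 0.1, 1.9]
opening: 0.132
finger_force: 45.0
```

Call:
carry_out(plan=[{"xyz":[0,0.004,0],"rot":[0,0,0],"grip":255},{"xyz":[0,0.008,0],"rot":[0,0,0],"grip":255},{"xyz":[0,0.012,0],"rot":[0,0,0],"grip":255},{"xyz":[0,0.016,0],"rot":[0,0,0],"grip":255},{"xyz":[0,0.02,0],"rot":[0,0,0],"grip":255}])

```text
clock: 11.27
tool_pos: [0.5205, 0.1039, 0.1031]
eef_rot: [0.715, 0.699, -0.002, -0.001]
contact_force: [-4.8, 0.4, 1.8]
opening: 0.13
finger_force: 45.0
```

```bash
python3 - <<'E'
from h import *
s=r.get_state();print({k:s[k] for k in('clock','tool_pos','eef_rot','contact_force','moment')})
im=r.snapshot('wrist')[:,:,::-1];cv2.imwrite('pics/w6.png',im);t=r.snapshot('top')[:,:,::-1];cv2.imwrite('pics/top6.png',t)
c=cam('wrist',s)
# predicted mouth circle positions if upright & in contact with the bar: origin x = bar x+6+29
sx=np.array([np.cos(np.radians(-1.1)),np.sin(np.radians(-1.1)),0])
g=cv2.cvtColor(im,6)
for n,y in(('L',.1466),('R',.0562)):
    b=s['tool_pos']+sx*.036
    base=np.array([b[0],y,.052]);print(n,'base px',proj(c,base),'mouth px',proj(c,base+[0,0,.122]),'base +-x edges',proj(c,base+[.0405,0,0]),proj(c,base-[.0405,0,0]))
for row in(110,125,140,195): print(row,list(g[row,240:430:4]))
E
```

```text
{'clock': 11.2667, 'tool_pos': array([0.52053575, 0.10386515, 0.1031266 ]), 'eef_rot': array([ 0.71468501,  0.6994442 , -0.00157484, -0.00081475]), 'contact_force': array([-4.81711971,  0.37755026,  1.78816816]), 'moment': array([0.06000905, 1.23083852, 0.05568705])}
L base px [305.27973859 143.93915733] mouth px [348.53418643 191.73118743] base +-x edges [355.70561648 142.89087953] [255.02452674 144.98388725]
R base px [302.71223425 244.19319459] mouth px [335.62039713 363.60356831] base +-x edges [347.78142516 243.40835364] [257.77943672 244.97566038]
110 [np.uint8(127), np.uint8(127), np.uint8(119), np.uint8(189), np.uint8(188), np.uint8(195), np.uint8(195), np.uint8(136), np.uint8(173), np.uint8(181), np.uint8(192), np.uint8(190), np.uint8(192), np.uint8(195), np.uint8(210), np.uint8(228), np.uint8(230), np.uint8(231), np.uint8(232), np.uint8(232), np.uint8(235), np.uint8(231), np.uint8(213), np.uint8(202), np.uint8(191), np.uint8(177), np.uint8(232), np.uint8(240), np.uint8(241), np.uint8(240), np.uint8(242), np.uint8(241), np.uint8(242), np.uint8(241), np.uint8(242), np.uint8(2
[... 1645 characters left out ...]
0), np.uint8(130), np.uint8(83), np.uint8(37), np.uint8(42), np.uint8(40), np.uint8(39), np.uint8(40), np.uint8(47), np.uint8(131), np.uint8(130), np.uint8(133), np.uint8(136), np.uint8(141), np.uint8(145), np.uint8(175), np.uint8(214), np.uint8(199), np.uint8(208), np.uint8(200), np.uint8(194), np.uint8(196), np.uint8(196), np.uint8(194), np.uint8(194), np.uint8(196), np.uint8(195), np.uint8(194), np.uint8(196), np.uint8(200), np.uint8(196), np.uint8(195), np.uint8(195), np.uint8(198), np.uint8(217), np.uint8(233), np.uint8(235), np.uint8(239), np.uint8(128), np.uint8(125), np.uint8(127), np.uint8(238), np.uint8(239), np.uint8(239), np.uint8(75), np.uint8(130), np.uint8(183), np.uint8(165)]
```

Call:
carry_out(plan=[{"xyz":[0,0.004,0],"rot":[0,0,0],"grip":255},{"xyz":[0,0.008,0],"rot":[0,0,0],"grip":255},{"xyz":[0,0.012,0],"rot":[0,0,0],"grip":255},{"xyz":[0,0.016,0],"rot":[0,0,0],"grip":255},{"xyz":[0,0.02,0],"rot":[0,0,0],"grip":255},{"xyz":[0,0.024,0],"rot":[0,0,0],"grip":255},{"xyz":[0,0.028,0],"rot":[0,0,0],"grip":255},{"xyz":[0,0.032,0],"rot":[0,0,0],"grip":255}])

```text
clock: 12.03
tool_pos: [0.5546, 0.1032, 0.1031]
eef_rot: [0.715, 0.699, -0.0, 0.0]
contact_force: [-3.4, 0.0, -0.7]
opening: 0.131
finger_force: 44.9
```

Call:
carry_out(plan=[{"xyz":[0,0.002,0],"rot":[0,0,0],"grip":255},{"xyz":[0,0.004,0],"rot":[0,0,0],"grip":255},{"xyz":[0,0.006,0],"rot":[0,0,0],"grip":255},{"xyz":[0,0.006,0],"rot":[0,0,0],"grip":255}])

```text
clock: 12.37
tool_pos: [0.5607, 0.1032, 0.1032]
eef_rot: [0.715, 0.699, 0.0, 0.0]
contact_force: [-2.4, 0.1, -1.9]
opening: 0.128
finger_force: 44.9
```

Call:
carry_out(plan=[{"xyz":[0,0.001,0],"rot":[0,0,0],"grip":255},{"xyz":[0,0.002,0],"rot":[0,0,0],"grip":255},{"xyz":[0,0.003,0],"rot":[0,0,0],"grip":255},{"xyz":[0,0.003,0],"rot":[0,0,0],"grip":255}])

```text
clock: 12.7
tool_pos: [0.5635, 0.1031, 0.1032]
eef_rot: [0.715, 0.699, 0.0, 0.0]
contact_force: [-2.2, 0.2, -2.7]
opening: 0.133
finger_force: 44.9
```

Call:
carry_out(plan=[{"xyz":[0,0.001,0],"rot":[0,0,0],"grip":255},{"xyz":[0,0.002,0],"rot":[0,0,0],"grip":255},{"xyz":[0,0.003,0],"rot":[0,0,0],"grip":255}])

```text
clock: 12.95
tool_pos: [0.5663, 0.1031, 0.1032]
eef_rot: [0.715, 0.699, -0.0, 0.0]
contact_force: [-2.2, -0.0, -1.6]
opening: 0.128
finger_force: 44.9
```

```bash
cat > edges.py <<'E'
from h import *
# base rear edge (+x) of flasks vs rail, along image rows
s=r.get_state();print({k:np.round(s[k],4) for k in('clock','tool_pos','contact_force','moment')})
im=r.snapshot('wrist')[:,:,::-1];cv2.imwrite('pics/w7.png',im);c=cam('wrist',s)
g=cv2.cvtColor(im,6)
S=np.array([.6445,.1,0]);Q=R.from_euler('z',-1.1,degrees=True)
for y in(.045,):
    for nm,p in(('rail',(0,y,.076)),('base',(-.041,y,.052)),('base rear',(-.0005,y,.052)),('rear at rail h',(-.005,y,.076))): print(nm,proj(c,S+Q.apply(p)).round(1))
for row in(120,130,140,150,160): print(row,*g[row,280:400:3])
E
python3 edges.py
```

```text
{'clock': np.float64(12.95), 'tool_pos': array([0.5663, 0.1031, 0.1032]), 'contact_force': array([-2.1766, -0.0095, -1.6027]), 'moment': array([-0.0007,  0.6161,  0.0383])}
rail [369.1 149. ]
base [307.6 143.9]
base rear [357.9 143.8]
rear at rail h [362.2 149. ]
120 215 236 239 239 239 240 240 241 241 241 241 242 243 243 243 243 245 244 245 245 242 223 200 176 156 236 250 246 103 150 194 206 208 153 36 32 29 30 30 28
130 240 238 239 240 239 240 240 241 241 241 241 242 243 242 244 244 244 245 244 245 246 245 240 228 175 237 250 203 118 165 208 197 232 69 35 33 28 24 27 28
140 237 239 237 239 237 239 239 239 240 239 239 240 241 241 240 240 242 242 243 243 244 246 244 237 233 234 248 117 139 179 214 194 188 24 30 24 28 29 29 28
150 238 237 239 237 239 239 240 239 239 240 239 240 240 240 241 240 241 240 239 241 240 240 237 232 230 239 245 102 151 198 204 219 95 27 30 28 29 34 34 36
160 237 237 238 238 238 238 238 238 238 238 238 238 239 239 243 246 250 251 250 248 247 244 236 219 201 230 207 185 214 230 227 235 49 33 38 34 43 46 48 45
```

Call:
carry_out(plan=[{"xyz":[0,0.001,0],"rot":[0,0,0],"grip":255},{"xyz":[0,0.002,0],"rot":[0,0,0],"grip":255},{"xyz":[0,0.002,0],"rot":[0,0,0],"grip":255}])

```text
clock: 13.25
tool_pos: [0.5676, 0.103, 0.1031]
eef_rot: [0.715, 0.699, -0.001, -0.0]
contact_force: [-4.9, 0.6, -0.6]
opening: 0.131
finger_force: 45.0
```

Call:
carry_out(plan=[{"xyz":[0,0.001,0],"rot":[0,0,0],"grip":255},{"xyz":[0,0.001,0],"rot":[0,0,0],"grip":255}])

```text
clock: 13.42
tool_pos: [0.568, 0.103, 0.1031]
eef_rot: [0.715, 0.699, -0.001, -0.001]
contact_force: [-5.8, -0.2, 0.4]
opening: 0.132
finger_force: 45.1
```

```bash
python3 edges.py
```

```text
{'clock': np.float64(13.4167), 'tool_pos': array([0.568 , 0.103 , 0.1031]), 'contact_force': array([-5.8268, -0.1678,  0.3541]), 'moment': array([ 0.0319,  1.4637, -0.0455])}
rail [367.  148.9]
base [305.7 143.8]
base rear [356.  143.7]
rear at rail h [360.1 148.9]
120 222 238 239 238 240 240 240 242 241 241 242 242 243 243 243 244 244 245 246 245 240 219 196 173 149 250 250 111 139 182 213 194 240 43 35 30 28 31 30 24
130 238 237 238 240 240 239 240 240 241 242 241 242 242 243 243 244 244 245 245 245 245 245 239 226 194 247 238 105 156 195 202 212 163 37 34 32 33 28 31 27
140 238 237 239 238 238 240 239 241 240 240 241 241 241 242 241 242 242 243 243 244 245 245 243 237 235 236 178 125 168 212 200 235 61 28 25 27 27 27 23 23
150 239 239 238 238 238 239 240 240 240 239 240 240 240 240 240 240 240 241 240 241 240 239 236 235 234 238 112 142 184 212 202 212 27 29 26 25 31 34 33 31
160 238 237 238 238 238 238 239 238 238 238 240 238 238 240 243 249 250 251 250 248 248 244 235 220 208 229 176 207 227 227 237 140 39 38 37 40 46 48 46 43
```

Call:
carry_out(plan=[{"xyz":[0,-0.004,0],"rot":[0,0,0],"grip":255},{"xyz":[0,-0.008,0],"rot":[0,0,0],"grip":255},{"xyz":[0,-0.012,0],"rot":[0,0,0],"grip":255},{"xyz":[0,-0.012,0],"rot":[0,0,0],"grip":255},{"xyz":[0,-0.012,0],"rot":[0,0,0],"grip":255}])

```text
clock: 13.88
tool_pos: [0.5577, 0.1033, 0.1034]
eef_rot: [0.715, 0.699, 0.001, 0.0]
contact_force: [0.7, 0.6, -1.8]
opening: 0.132
finger_force: 44.8
```

```bash
python3 - <<'E'
from h import *
s=r.get_state();print({k:np.round(s[k],4) for k in('clock','tool_pos','eef_rot','contact_force','moment')})
im=r.snapshot('wrist')[:,:,::-1];cv2.imwrite('pics/w8.png',im);c=cam('wrist',s);g=cv2.cvtColor(im,6)
S=np.array([.6450,.1005,0]);Q=R.from_euler('z',-1.1,degrees=True)
for x in(-.124,-.112,-.1,-.088,-.076,-.064,-.052): print(x,[proj(c,S+Q.apply((x,.091,z))).round(1) for z in(.087,.07)])
b=s['tool_pos']-[0,0,.006]
print('bar edge top cols',[proj(c,b+Q.apply((dx,.085,.006))).round(1) for dx in(-.006,.006)])
for row in range(68,92,2): print(row,*g[row,190:330:4])
E
```

```text
{'clock': np.float64(13.8833), 'tool_pos': array([0.5577, 0.1033, 0.1034]), 'eef_rot': array([7.148e-01, 6.994e-01, 5.000e-04, 4.000e-04]), 'contact_force': array([ 0.7123,  0.6256, -1.7884]), 'moment': array([-0.0243, -0.0558,  0.0173])}
-0.124 [array([204.3,  80.5]), array([208.8,  81.8])]
-0.112 [array([223. ,  80.5]), array([226. ,  81.7])]
-0.1 [array([241.6,  80.4]), array([243.1,  81.7])]
-0.088 [array([260.3,  80.4]), array([260.3,  81.7])]
-0.076 [array([279. ,  80.3]), array([277.5,  81.6])]
-0.064 [array([297.6,  80.3]), array([294.6,  81.6])]
-0.052 [array([316.3,  80.2]), array([311.8,  81.5])]
bar edge top cols [array([251.3,  87.7]), array([271.5,  87.6])]
68 17 27 27 24 29 19 29 21 20 15 16 16 23 28 21 152 202 207 208 209 57 18 19 23 22 21 22 18 18 21 20 23 22 18 14
70 16 20 23 17 14 20 20 17 21 19 20 12 24 19 16 157 206 210 212 214 61 15 13 17 19 23 17 19 21 20 18 19 20 19 17
72 77 80 81 84 85 87 89 89 94 93 91 66 59 63 64 151 205 210 213 211 115 112 109 113 111 113 113 108 111 119 118 117 121 120 119
74 232 217 217 216 232 234 232 232 223 226 159 141 136 136 135 157
[... 501 characters left out ...]
247 225 124 186 153 123 196 198 199 179 101 98 178 88 86 147 206 211 214 210 108 174 158 188 206 208 207 101 82 100 135 164 241 251 251
84 247 243 117 189 151 125 190 197 197 194 171 99 177 86 87 148 208 207 210 213 107 162 149 198 211 210 213 115 89 97 128 163 241 250 250
86 247 247 214 171 133 128 161 159 159 173 167 108 107 88 85 150 206 210 212 212 153 160 159 176 178 179 184 175 159 156 192 241 250 250 250
88 248 248 248 247 241 241 240 241 242 245 240 140 143 140 138 153 207 211 211 212 245 250 249 250 250 250 250 250 250 250 250 250 251 250 250
90 248 247 248 247 248 248 249 249 249 249 244 145 144 149 142 147 205 208 213 212 243 250 249 250 250 250 250 250 250 250 250 250 250 250 250
```

Call:
carry_out(plan=[{"xyz":[0,0,0.003],"rot":[0,0,0],"grip":255},{"xyz":[0,0,0.006],"rot":[0,0,0],"grip":255},{"xyz":[0,0,0.009],"rot":[0,0,0],"grip":255},{"xyz":[0,0,0.012],"rot":[0,0,0],"grip":255},{"xyz":[0,0,0.012],"rot":[0,0,0],"grip":255}])

```text
clock: 14.35
tool_pos: [0.5567, 0.1031, 0.0904]
eef_rot: [0.715, 0.699, -0.001, -0.0]
contact_force: [0.1, 0.1, -3.4]
opening: 0.132
finger_force: 44.8
```

Call:
carry_out(plan=[{"xyz":[0,0,0.003],"rot":[0,0,0],"grip":255},{"xyz":[0,0,0.006],"rot":[0,0,0],"grip":255},{"xyz":[0,0,0.008],"rot":[0,0,0],"grip":255},{"xyz":[0,0,0.008],"rot":[0,0,0],"grip":255}])

```text
clock: 14.68
tool_pos: [0.5569, 0.1032, 0.0827]
eef_rot: [0.715, 0.699, -0.0, -0.0]
contact_force: [-0.2, -1.1, -2.3]
opening: 0.131
finger_force: 44.8
```

Call:
carry_out(plan=[{"xyz":[0,0,0.001],"rot":[0,0,0],"grip":255},{"xyz":[0,0,0.002],"rot":[0,0,0],"grip":255},{"xyz":[0,0,0.003],"rot":[0,0,0],"grip":255},{"xyz":[0,0,0.003],"rot":[0,0,0],"grip":255},{"xyz":[0,0,0.003],"rot":[0,0,0],"grip":255}])

```text
clock: 15.1
tool_pos: [0.5572, 0.1034, 0.0802]
eef_rot: [0.715, 0.699, 0.0, 0.0]
contact_force: [-0.2, -0.3, -2.6]
opening: 0.129
finger_force: 44.8
```

Call:
carry_out(plan=[{"xyz":[0,0,0.0005],"rot":[0,0,0],"grip":255},{"xyz":[0,0,0.001],"rot":[0,0,0],"grip":255},{"xyz":[0,0,0.0015],"rot":[0,0,0],"grip":255},{"xyz":[0,0,0.0015],"rot":[0,0,0],"grip":255},{"xyz":[0,0,0.0015],"rot":[0,0,0],"grip":255}])

```text
clock: 15.52
tool_pos: [0.5575, 0.1033, 0.0801]
eef_rot: [0.715, 0.699, 0.0, 0.001]
contact_force: [-3.1, -1.8, 8.8]
opening: 0.13
finger_force: 44.9
```

Call:
carry_out(plan=[{"xyz":[0,0,-0.0012],"rot":[0,0,0],"grip":255},{"xyz":[0,0,-0.0012],"rot":[0,0,0],"grip":120},{"xyz":[0,0,-0.0012],"rot":[0,0,0],"grip":120},{"xyz":[0,0,-0.0012],"rot":[0,0,0],"grip":120},{"xyz":[0,0,-0.0012],"rot":[0,0,0],"grip":120},{"xyz":[0,0,-0.0012],"rot":[0,0,0],"grip":120},{"xyz":[0,0,-0.0012],"rot":[0,0,0],"grip":120},{"xyz":[0,0,-0.0012],"rot":[0,0,0],"grip":120}])

```text
clock: 16.18
tool_pos: [0.5572, 0.1033, 0.0799]
eef_rot: [0.715, 0.699, -0.0, 0.0]
contact_force: [-0.5, 0.8, -0.2]
opening: 0.531
finger_force: 0.0
```

Call:
carry_out(plan=[{"xyz":[0,0,-0.01],"rot":[0,0,0],"grip":120},{"xyz":[0,0,-0.02],"rot":[0,0,0],"grip":120},{"xyz":[0,0,-0.035],"rot":[0,0,0],"grip":120},{"xyz":[0,0,-0.05],"rot":[0,0,0],"grip":120},{"xyz":[0,0,-0.07],"rot":[0,0,0],"grip":120},{"xyz":[0,0,-0.09],"rot":[0,0,0],"grip":120},{"xyz":[0,0,-0.11],"rot":[0,0,0],"grip":120},{"xyz":[0,0,-0.11],"rot":[0,0,0],"grip":120}])

```text
clock: 16.85
tool_pos: [0.5598, 0.1046, 0.1948]
eef_rot: [0.715, 0.699, 0.004, 0.002]
contact_force: [0.6, 0.3, -0.1]
opening: 0.528
finger_force: 0.0
```

```bash
python3 - <<'E'
from h import *
s=r.get_state();print({k:np.round(s[k],4) for k in('clock','tool_pos','eef_rot','contact_force','opening')})
im=r.snapshot('wrist')[:,:,::-1];cv2.imwrite('pics/w9.png',im);c=cam('wrist',s);g=cv2.cvtColor(im,6)
m=blue(im);n,_,st,ce=cv2.connectedComponentsWithStats(m)
for i in range(1,n):
    if st[i,4]>150:print(st[i],ce[i])
S=np.array([.6448,.1005,0]);Q=R.from_euler('z',-1.1,degrees=True)
W=lambda x,y,z:proj(c,S+Q.apply((x,y,z))).round(1)
print('grip top ends exp',W(-.088,.043,.136),W(-.088,-.043,.136))
print('bar left end exp (edges)',W(-.094,.08,.08),W(-.082,.08,.08),'if park-notch rear',W(-.07,.08,.08))
print('flask base exp',[(W(-.041,y,.052),W(-.041+.0405,y,.052),W(-.041-.0405,y,.052)) for y in(.045,-.045)],'rail',W(0,.045,.076))
for row in(80,100,130,150): print(row,*g[row,225:385:4])
for row in(190,210): print(row,*g[row,225:385:4])
E
```

```text
{'clock': np.float64(16.85), 'tool_pos': array([0.5598, 0.1046, 0.1948]), 'eef_rot': array([0.7149, 0.6992, 0.0037, 0.0019]), 'contact_force': array([ 0.5588,  0.341 , -0.0669]), 'opening': np.float64(0.5275)}
[ 250  145   13   93 1132] [255.94964664 190.41077739]
[ 431  218   43   36 1179] [451.92366412 235.79050042]
grip top ends exp [257.4 146.2] [258. 239.]
bar left end exp (edges) [251.2  99.4] [263.4  99.4] if park-notch rear [275.7  99.3]
flask base exp [(array([299.9, 132. ]), array([336.3, 131.9]), array([263.5, 132.2])), (array([297.1, 207.6]), array([330.6, 207.5]), array([263.5, 207.8]))] rail [342.8 134.6]
80 48 52 52 42 45 42 54 141 147 130 60 60 63 62 67 64 65 61 70 75 73 61 62 59 61 60 64 62 63 67 104 105 74 28 25 22 29 33 26 29
100 250 250 250 250 250 151 145 203 207 215 250 250 250 237 206 155 184 201 204 207 205 199 217 245 251 222 145 180 248 145 204 245 78 24 26 29 27 25 25 33
130 144 145 144 149 145 143 139 100 103 105 195 205 233 236 237 238 239 238 239 238 238 239 240 243 244 247 242 228 124 194 208 217 27 29 27 24 29 33 25 24
150 142 142 141 144 145 142 83 52 46 44 142 196 223 237 238 238 237 237 247 247 246 246 246 247 248 238 177 208 137 224 249 75 25 28 35 39 41 55 36 27
190 245 234 140 139 139 204 104 42 51 45 142 151 201 205 207 205 208 213 218 222 222 223 226 228 213 155 247 128 198 239 108 35 45 31 19 19 11 13 10 16
210 244 243 244 244 243 204 118 93 107 98 193 200 230 234 234 236 235 237 237 239 240 240 240 242 243 238 216 150 199 248 32 31 30 25 27 30 31 27 14 12
```

```bash
python3 -c "
from plant import r
print(r.finish_job())"
```

```text
the job is handed in; nothing more can be done
None
```

I clamped both flasks against the rear rail, with the bar home in the middle comb notches and the gripper clear, and handed the job in at about 17 s; no verdict came back, and I checked the right-hand bar end only indirectly.

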